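# Slide the sensor carrier along the bent rail to its stop

### The job

On the bent-rod stand, slide the sensor carrier along the rod and round both corners until it bears on the end stop over the sample dish, then swing the keeper shut behind it so that it cannot run back. Work gently by feel, for the middle of the rod is out of true: do not force the carrier against the rod or the stop. Leave the dish and the rubber stopper that stand on the base plate where they are.

Things in the scene. Friction and masses are not known exactly. Their poses are not given: they have to be found in the camera images.
- stand: Fixed stand, z up, origin on the bench: grey base plate (x -115..70, y -140..140 mm, 12 thick) with a bent steel rod 8 mm thick, its centre line level 125 mm above the bench. In plan (mm) the rod runs from a start flange (55,-125) along +y to first_corner, then to second_corner, then along +y to end_stop at (-55,118). Posts behind both ends stand 10 mm higher than the centre line.
- first_corner (a point): Where the centre lines of the first and middle legs would meet, at (55, -31.75, 125) mm of the stand. The rod turns 60 degrees to the left here, rounded to a 25 mm centre-line radius.
- second_corner (a point): The same for the middle and last legs, at (-55, 31.75, 125) mm of the stand; it turns 60 degrees back to the right, radius 25 mm. The carrier's way ahead from here is +y of the stand.
- middle_leg (a point): Midpoint of the straight line between the two corners. First leg, last leg and bends are true, but the middle leg is not: between the bends it bows smoothly from this straight line, by 9 mm at halfway, to either side or up, never steeply down (unknown, differs each time, not measured).
- carrier: Loose black ring on the rod's first leg, steel sensor barrel (20 mm thick) hanging 21 to 49 mm below. Origin at the bore's centre, y along the bore, z up. Ring 28 mm outside, bore 13, 12 long, so it hangs 2.5 mm below the rod's centre. Flat upright grip tab above, 12 mm (x) by 12 mm (y), from z = 12 to 50 mm: grasp from above across x. 0.12 kg. At its goal it is centred 6 mm before end_stop.
- end_stop: Fixed aluminium disc, 32 mm across, 8 mm thick, on the far end of the rod; origin at the centre of the face that the carrier meets; y as the stand's, disc on the +y side.
- keeper (a joint): Flat steel swing bar, 60 x 8 mm, 5 to 11 mm above the rod's centre line, on an upright pivot at (-100, 99) mm of the stand. At 0 (open) it points to the stand's -y; it turns anticlockwise from above to 1.571 (shut, hard limit), pointing to +x across the rod behind the carrier with 3 mm play. Starts at 0 to 0.4 rad. Stiff (1.5 N at the knob) and stays where it is left.
- keeper_knob (a point): Top centre of the black upright pin (10 mm thick, 34 mm high) on the keeper, 28 mm from the pivot, 45 mm above the rod's centre line; push the pin round from its -y side to shut the keeper.
- sample_dish: Glass dish 69 mm across, 17 mm high, loose on the base plate beneath the end of the rod; origin at the centre of its underside.
- rubber_stopper: Red rubber stopper, 31 mm across, 24 mm high, loose on the base plate; origin at the centre of its underside.
Things that resemble listed ones, but are neither listed nor needed, are in the scene too. There is more than one size of the carrier; the one meant has the size given above.

How it is judged:
On the way, in this order (a step that is already met when the one before it is completed fails the run):
1. the carrier is round both corners, on the last leg (y of carrier in the frame of stand above 0.055 m and x of carrier in the frame of stand below -0.045 m), for 0.1 s.
2. the carrier bears on the end stop (more than 1 N) (contact force between carrier and end_stop above 1 N and y of carrier in the frame of stand above 0.1095 m), for 0.1 s.
3. the keeper is shut behind it (value of joint keeper above 1.4 rad), for 0.2 s.
At the end, for the whole second after the job is handed in: The carrier hangs upright (within 0.4 rad) and at rest on the last leg with no more than 4.5 mm between it and the end stop, and the keeper is shut behind it (more than 1.4 rad) (y of carrier in the frame of stand above 0.1075 m and horizontal distance between carrier and end_stop below 0.0115 m and angle between carrier's own z axis and vertical below 0.4 rad and linear speed of carrier below 0.02 m/s and value of joint keeper above 1.4 rad); the robot touches nothing.
It fails at once if the carrier is forced against the rod or the stop (more than 16 N) (contact force between carrier and stand above 16 N).
It fails at once if the sample dish is shifted more than 15 mm (distance of sample_dish from where it was at the start of the episode above 0.015 m).
It fails at once if the rubber stopper is shifted more than 15 mm (distance of rubber_stopper from where it was at the start of the episode above 0.015 m).
It also fails if it takes over 72 s, if anything falls off the work surface, if the arm or the gripper's body presses on something with over 40 N, if the wrist force passes 120 N, or if a joint passes its speed limit or range.

### The arm

A 6-joint arm with a two-finger parallel gripper is mounted at the origin on a cart in front of the work surface, level with it; the furniture and walls round the work are solid. World frame = base frame: x ahead of the robot, y to its left, z up, the work surface at z = 0. Lengths are in m, angles in rad, forces in N, time in s.
With the tool pointing down it reaches from about 0.3 to 0.85 m from the base axis. Payload 4.2 kg.
Tool frame: the origin (TCP) lies on the centre line of the jaws, within the pads' length; the fingertips stand 25 mm ahead of it and the grasp point (between the pads) lies 6 mm ahead of it (robot.tcp_to_tips is the distance from the TCP to the fingertips, in m); z points along the fingers, y is the line along which they close (so a half turn about z gives the same grasp; the last joint's range is limited). The gripper opens to 91 mm and grips with 3 to 60 N. Pads are 32 mm wide; open, the fingers measure 118 mm over their backs; the gripper's body (76 mm by 178 mm) begins 60 mm behind the grasp point.
Start: joints at [1.178, 0.32, 1.565, -0, 1.257, -0.02], TCP at [0.209, 0.536, 0.239] pointing down, gripper open.
Joint ranges: [-3.11, 3.11], [-0.84, 2.01], [0.21, 2.61], [-1.34, 4.49], [0.05, 2.63], [-2.56, 2.56]. Speed limits (rad/s): [2.57, 2.57, 3.14, 3.14, 3.14, 3.14].

### API

Orientations are given as a rotation vector (axis times angle).
In Python, from rig import robot, camera, calibration, finder gives the robot as it stands. The module is installed in compiled form; this text tells all that it offers.
- The arm moves only by the shell command python3 -m inch 'ROWS'. ROWS is a JSON object of lists of equal length, an entry for each row: "xyz": the shift along the tool's x, y, z in cm, a list of three; "angular": the turn, a rotation vector about the tool's x, y, z in rad, a list of three; "grip": the finger opening in cm, from 0 to 9.12. In form: {"xyz": [[dx, dy, dz], ...], "angular": [[rx, ry, rz], ...], "grip": [grip, ...]}. A call has 1 to 8 rows; each row shifts and turns the commanded pose from where the row before left it, along the tool's axes as they then stand; what a row does not reach is not made up. A row lasts 1/10 s, in which the tool goes at most 50 mm and 8.59 degrees, less where a joint would pass 70% of its speed; a pose out of reach is approached as far as the arm can. A call is refused whole if a number of a shift passes 5 or a number of a turn 0.15, either way. A call with a gripper value outside its range is refused whole. The fingers move at their own pace and stop on an object; the grip force is fixed at half the most. Time passes only in rows, so rows that do not move let the fingers close. It gives the time, the measured TCP pose, the force, the opening and the grip force at its end, in the units of the state.
- robot.read_state(): the state, without advancing time (a new reading comes with each control period).
- camera(name): name is "scene" or "top" or "wrist"; returns (picture, depth): 480x640x3 uint8, red, green, blue; 480x640 float32, m along the optical axis (not along the pixel's ray), 0 where there is no reading.
- calibration(name): a dict with "mtx" (3x3 intrinsics, pixels), "distortion" ([k1, k2, p1, p2, k3] as OpenCV has them; the pictures are not rectified), "rvec" (rotation vector, rad) and "tvec" (3), from world to camera coordinates, as OpenCV has them; the wrist camera has in their place "hand_eye" (4x4, takes a point from camera to tool coordinates, whose origin is the TCP and whose axes are the flange's). Camera axes: x right, y down, z forward; pixel columns grow to the right and rows downward; lengths in m; the calibration is good to about 2 mm. A picture is of the moment at which its call begins: read the wrist's pose just before it. calibration takes no time and is no camera call.
- robot.job_done(): hands the job in; it is judged then, once.
Trained networks look in the newest picture that a camera, given by its name, has taken for a name from the list of things; names that differ only in an ending like _2 or _b are one class to them, and where a whole thing is asked for, a point or a joint stands for the part that bears it (a point fixed in the world has none). Each returns a list of dicts, best first, with "p" (0 to 1); they miss things now and then, are a little off and sometimes report something else, mostly with a low value. They report only what shows in the picture. A call takes as long as a camera call. They do not tell look-alikes from the thing itself.
- finder.look_for(camera, thing): "at" ([x, y, z] in m, in world coordinates, good to about 4 mm: the middle of the surface that is visible of it).
- finder.regions_of(camera, thing): "mask" (480x640 bool, what is visible of it).
The state is a dict: "time": time; "joints": joint angles; "joint_vel": joint speeds; "effort": joint torques, N m; "ee_pos": TCP position; "ee_rot": TCP orientation; "ft_force": force on the tool from outside, world axes, zero at the start; "ft_torque": the same for the moment, N m; "width": finger opening in m; "finger_force": force on a finger pad.
Only numpy, scipy, OpenCV 4.12 (cv2) and the standard library are available. Lean on these libraries where they do the work, as an engineer would, in place of code of your own. Each camera call takes 0.05 s, during which the arm holds its last target. There are 200 camera calls.

## Working session

There is one attempt and no reset: what is moved stays moved. The work goes in short steps, Python scripts to look and compute and a shell command to move; the robot and the scene stay as the last step left them, time stands still between calls to the robot, and variables do not carry over. Pictures are saved under pics/ and viewed, at most 10 in all, crops included, and the job is handed in when it is done.

```bash
mkdir -p pics; cat > h.py <<'E'
import numpy as np, cv2
from rig import robot, camera, calibration, finder
from scipy.spatial.transform import Rotation as R
def cam(name):
    c=calibration(name); K=np.array(c["mtx"]);d=np.array(c["distortion"])
    if name=="wrist":
        s=robot.read_state(); T=np.eye(4);T[:3,:3]=R.from_rotvec(s["ee_rot"]).as_matrix();T[:3,3]=s["ee_pos"]
        M=T@np.array(c["hand_eye"])
    else:
        T=np.eye(4);T[:3,:3]=cv2.Rodrigues(np.array(c["rvec"],float))[0];T[:3,3]=np.ravel(c["tvec"]);M=np.linalg.inv(T)
    return K,d,M
def pts(c,depth,uv):
    K,d,M=c; uv=np.asarray(uv,float).reshape(-1,2)
    n=cv2.undistortPoints(uv[:,None],K,d)[:,0]
    z=depth[uv[:,1].astype(int),uv[:,0].astype(int)][:,None]
    return np.c_[n*z,z]@M[:3,:3].T+M[:3,3]
def proj(c,P):
    K,d,M=c;T=np.linalg.inv(M)
    return cv2.projectPoints(np.asarray(P,float).reshape(-1,3),cv2.Rodrigues(T[:3,:3])[0],T[:3,3],K,d)[0][:,0]
E
python3 - <<'E'
from h import *
for n in ["scene","top"]:
    p,d=camera(n);cv2.imwrite(f"pics/{n}.png",p[:,:,::-1]);np.save(f"{n}_d.npy",d)
    for t in ["stand","carrier","end_stop","keeper_knob","keeper","sample_dish","rubber_stopper"]:
        print(n,t,[(np.round(r["at"],4).tolist(),round(r["p"],2),proj(cam(n),r["at"]).round()[0].tolist()) for r in finder.look_for(n,t)[:4]])
s=robot.read_state();print(s["time"],s["ee_pos"],s["ee_rot"],s["ft_force"],s["width"])
E
```

```text
scene stand [([0.4917, 0.141, 0.0163], 0.58, [302.0, 324.0])]
scene carrier [([0.5766, 0.0631, 0.1237], 0.79, [376.0, 260.0]), ([0.6402, -0.0109, 0.0717], 0.67, [436.0, 290.0]), ([0.5753, -0.0304, 0.0363], 0.55, [424.0, 330.0])]
scene end_stop []
scene keeper_knob [([0.4384, 0.2333, 0.1331], 0.62, [233.0, 252.0])]
scene keeper [([0.4305, 0.2347, 0.1347], 0.7, [229.0, 252.0])]
scene sample_dish [([0.4683, 0.2364, 0.029], 0.66, [249.0, 303.0])]
scene rubber_stopper [([0.4591, 0.1123, 0.0325], 0.63, [302.0, 330.0])]
top stand [([0.5111, 0.1584, 0.0138], 0.69, [326.0, 260.0])]
top carrier [([0.5781, 0.0698, 0.1354], 0.66, [382.0, 213.0]), ([0.6355, -0.0043, 0.0789], 0.56, [420.0, 188.0])]
top end_stop [([0.4694, 0.287, 0.1386], 0.61, [248.0, 277.0])]
top keeper_knob [([0.4356, 0.2469, 0.1348], 0.8, [272.0, 298.0])]
top keeper [([0.4346, 0.2423, 0.1361], 0.75, [275.0, 299.0])]
top sample_dish [([0.4735, 0.243, 0.0231], 0.57, [280.0, 279.0])]
top rubber_stopper [([0.4667, 0.1145, 0.0384], 0.46, [351.0, 284.0])]
0.8 [0.20943646 0.53551689 0.23899437] [5.82155090e-01 3.08717301e+00 1.75621441e-04] [ 0.39233541  0.12548816 -0.23852499] 0.09121361840489989
```

View pics/top.png

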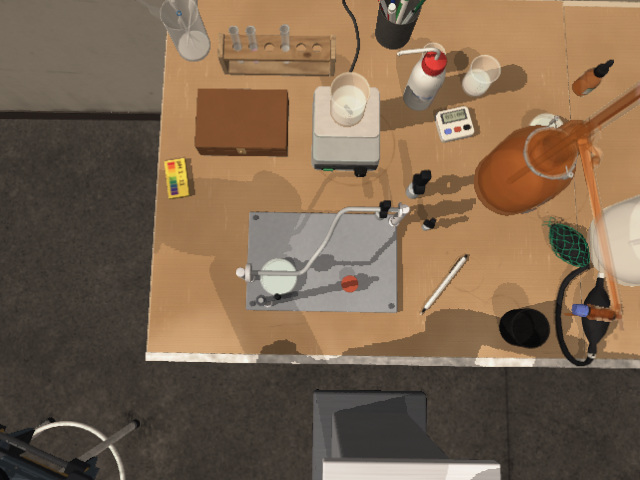

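View pics/scene.png

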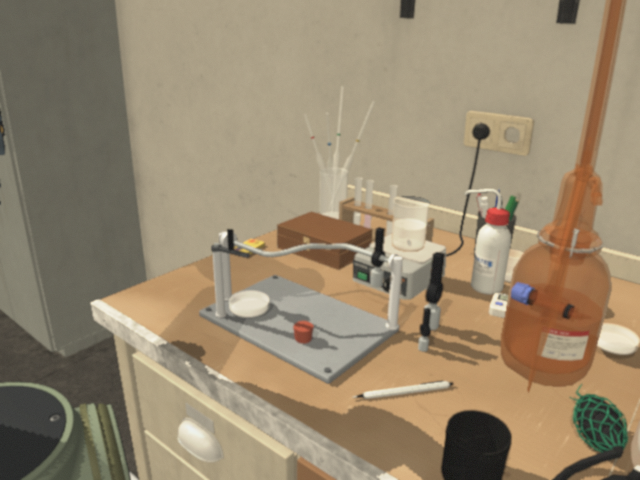

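Top: the carrier wanted is the ring on the rod at (384,210). Look-alikes stand on the bench at (420,185) and (428,224). The keeper with its knob is at (275,298), the dish at (279,277), the stopper at (350,284) and the end stop at (245,272). Next I fit the stand and check a crop of the carrier.

```bash
cat >> h.py <<'E'
def cloud(name,roi):
    c=cam(name);p,d=camera(name);u0,v0,u1,v1=roi
    uu,vv=np.meshgrid(np.arange(u0,u1),np.arange(v0,v1));uv=np.c_[uu.ravel(),vv.ravel()]
    uv=uv[d[uv[:,1],uv[:,0]]>0]
    return c,p,d,uv,pts(c,d,uv)
E
python3 - <<'E'
from h import *
c,p,d,uv,P=cloud("top",(200,190,440,330))
m=(P[:,2]>.006)&(P[:,2]<.018)
img=np.zeros((480,640),np.uint8);img[uv[m,1],uv[m,0]]=255
img=cv2.morphologyEx(img,cv2.MORPH_OPEN,np.ones((3,3)))
k=m&(img[uv[:,1],uv[:,0]]>0)
print(cv2.minAreaRect(P[k,:2].astype(np.float32)),P[k,2].mean(), np.median(P[(np.abs(P[:,2])<.006),2]))
m=(P[:,2]>.11)&(P[:,2]<.15)
Q=P[m];Q=Q[np.argsort(Q[:,1])];print(np.round(Q[::12]*1000).astype(int).tolist())
print(np.round(calibration("wrist")["hand_eye"],3).tolist())
a=cv2.imread("pics/top.png")[170:240,360:450];b=cv2.imread("pics/scene.png")[220:360,340:480]
cv2.imwrite("pics/crop.png",np.hstack([cv2.resize(a,(514,400)),cv2.resize(b,(280,400))[:, :]]))
E
```

```text
((0.5104355216026306, 0.12758095562458038), (0.3592859208583832, 0.1855773776769638), 89.84331512451172) 0.0118347819581422 -0.0002705567308737833
[[588, 25, 133], [582, 29, 135], [584, 30, 135], [587, 32, 135], [586, 34, 135], [582, 35, 136], [583, 38, 134], [586, 39, 140], [590, 41, 138], [581, 42, 123], [598, 42, 126], [586, 45, 125], [584, 49, 127], [586, 53, 130], [586, 57, 125], [579, 63, 133], [582, 66, 144], [574, 68, 123], [575, 70, 126], [582, 72, 142], [584, 73, 133], [592, 73, 136], [588, 76, 128], [590, 80, 125], [588, 84, 128], [589, 88, 130], [587, 93, 132], [585, 98, 131], [589, 102, 129], [587, 108, 130], [585, 112, 126], [588, 116, 128], [584, 121, 126], [586, 124, 129], [583, 129, 125], [584, 132, 127], [581, 136, 127], [575, 139, 127], [576, 141, 131], [565, 144, 128], [572, 145, 127], [572, 147, 127], [565, 149, 131], [556, 150, 132], [559, 152, 131], [551, 154, 134], [547, 155, 135], [550, 157, 134], [543, 159, 136], [525, 162, 134], [527, 163, 136], [528, 165, 137], [528, 167, 138], [519, 170, 133], [522, 172, 137], [510, 175, 135], [515, 176, 137], [504, 179, 
[... 522 characters left out ...]
251, 134], [433, 254, 137], [431, 256, 134], [478, 258, 128], [475, 259, 128], [478, 261, 129], [436, 262, 135], [429, 263, 137], [429, 264, 142], [477, 266, 127], [437, 267, 136], [433, 268, 138], [432, 270, 140], [480, 271, 127], [475, 272, 127], [476, 274, 129], [481, 277, 129], [476, 282, 130], [470, 285, 131], [487, 285, 134], [473, 285, 128], [485, 286, 140], [479, 287, 142], [487, 288, 136], [474, 289, 139], [467, 290, 139], [485, 291, 138], [482, 292, 141], [474, 294, 133], [472, 296, 118], [471, 299, 111], [471, 300, 135], [477, 302, 136], [479, 304, 134], [480, 306, 135]]
[[-0.0, -0.963, -0.269, 0.077], [1.0, -0.0, 0.001, 0.0], [-0.001, -0.269, 0.963, -0.147], [0.0, 0.0, 0.0, 1.0]]
```

View pics/crop.png

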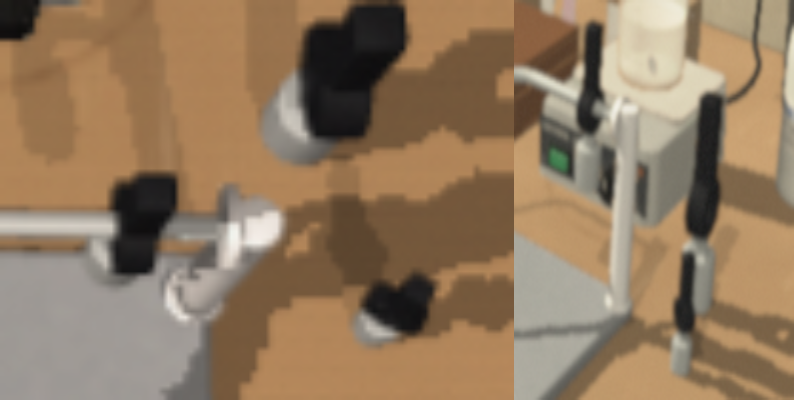

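The crop shows the wanted carrier on the rod at crop (145,225). The larger copy is at (345,70) and the smaller at (400,310), both free-standing. The rod fit puts the stand at about (0.532, 0.167) with yaw near 0, and the middle leg seems to bow upward. I move up for a wrist view.

```bash
python3 -m inch '{"xyz": [[0,0,-1.4],[0,0,-1.4],[0,0,-1.4],[0,0,-1.4],[0,0,-1.4],[0,0,-1.4],[0,0,-1.4],[0,0,-1.4]], "angular": [[0,0,0.15],[0,0,0.15],[0,0,0.15],[0,0,0.15],[0,0,0.15],[0,0,0.15],[0,0,0.15],[0,0,0.15]], "grip": [9,9,9,9,9,9,9,9]}'
```

```text
time: 1.65
ee_pos: [0.2094, 0.5355, 0.3516]
ee_rot: [-2.23, -2.212, -0.0]
ft_force: [-0.1, 0.5, -0.1]
width: 0.0902
finger_force: 0.0
```

```bash
python3 -m inch '{"xyz": [[-3.4,3.2,0],[-3.4,3.2,0],[-3.4,3.2,0],[-3.4,3.2,0],[-3.4,3.2,0],[-3.4,3.2,0],[-3.4,3.2,0],[-3.4,3.2,0]], "angular": [[0,0,0],[0,0,0],[0,0,0],[0,0,0],[0,0,0],[0,0,0],[0,0,0],[0,0,0]], "grip": [9,9,9,9,9,9,9,9]}'
```

```text
time: 2.45
ee_pos: [0.4659, 0.2614, 0.3512]
ee_rot: [2.224, 2.219, 0.001]
ft_force: [0.3, 0.3, -0.4]
width: 0.09
finger_force: 0.0
```

```bash
cat > w.py <<'E'
from h import *
import sys
tag=sys.argv[1]
c,p,d,uv,P=cloud("wrist",(0,0,640,480))
cv2.imwrite(f"pics/w{tag}.png",p[:,:,::-1])
np.savez(f"w{tag}.npz",P=P,uv=uv,col=p[uv[:,1],uv[:,0]])
for t in ["carrier","keeper_knob","end_stop"]:
    print(t,[(np.round(r["at"],4).tolist(),round(r["p"],2)) for r in finder.look_for("wrist",t)[:3]])
E
python3 w.py 1; python3 -m inch '{"xyz": [[-3.5,3.2,0],[-3.5,3.2,0],[-2,0,0],[0,0,0]], "angular": [[0,0,0],[0,0,0],[0,0,0],[0,0,0]], "grip": [9,9,9,9]}'; python3 w.py 2
```

```text
carrier [([0.5804, 0.0733, 0.1282], 0.76)]
keeper_knob [([0.4353, 0.2487, 0.1391], 0.77)]
end_stop [([0.4777, 0.2891, 0.1416], 0.55)]
time: 3.05
ee_pos: [0.5285, 0.1722, 0.3508]
ee_rot: [-2.225, -2.218, 0.001]
ft_force: [-0.5, 0.3, -0.1]
width: 0.0899
finger_force: 0.0
carrier [([0.5803, 0.0749, 0.1342], 0.97), ([0.6409, 0.003, 0.0356], 0.96), ([0.5116, 0.184, 0.0104], 0.3)]
keeper_knob [([0.4369, 0.2462, 0.1364], 0.74)]
end_stop [([0.48, 0.2813, 0.1366], 0.67)]
```

View pics/w2.png

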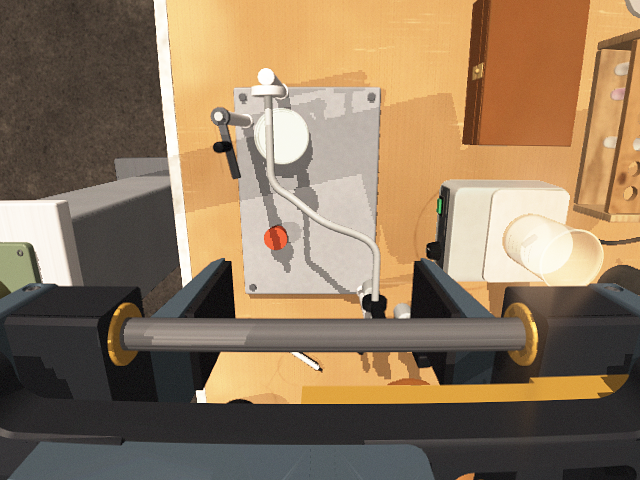

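The wrist view shows the rod, the carrier tab at (374,305), the keeper pivot at (220,117) with its knob at (222,147), the end stop at (268,90), the dish at (281,136) and the stopper at (275,238). Now I fit the stand and the bow.

```bash
cat > fit.py <<'E'
from h import *
from scipy.optimize import least_squares
def nominal():
    A=np.array([55,-125.]);B=np.array([55,-31.75]);C=np.array([-55,31.75]);D=np.array([-55,118.])
    t=25*np.tan(np.pi/6); u=(C-B)/np.linalg.norm(C-B); y=np.array([0,1.])
    n=lambda a,b:np.linspace(a,b,int(np.linalg.norm(b-a)*2))
    a=np.linspace(0,np.pi/3,53)[:,None]
    b1=np.array([30,-31.75-t])+25*np.c_[np.cos(a),np.sin(a)]
    b2=np.array([-30,31.75+t])-25*np.c_[np.cos(a),np.sin(a)][::-1]
    return np.vstack([n(A,B-t*y),b1,n(B+t*u,C-t*u),b2,n(C+t*y,D)])/1000
N=nominal()
from scipy.spatial import cKDTree
def tostand(X,q):
    c,s=np.cos(q[2]),np.sin(q[2]);v=X-q[:2];return np.c_[c*v[:,0]+s*v[:,1],-s*v[:,0]+c*v[:,1]]
if __name__=="__main__":
  tr=cKDTree(N)
  for tag in "12":
    P=np.load(f"w{tag}.npz")["P"];q=np.array([.532,.167,0])
    m=(P[:,2]>.115)&(P[:,2]<.145);P=P[m]
    for k in range(5):
        S=tostand(P[:,:2],q);dd,i=tr.query(S)
        straight=(S[:,1]<-.045)&(S[:,1]>-.045-.03)|(S[:,1]>.05)&(S[:,1]<.105)
        use=(dd<.009)&straight
        bend=(dd<.008)&(abs(S[:,1])<.105)&(S[:,1]>-.06)
        w=use if k<1 else bend&(abs(S[:,1])>.02)
        f=lambda q:tr.query(tostand(P[w,:2],q))[0] 
        # signed residuals
        T=np.gradient(N,axis=0);T/=np.linalg.norm(T,axis=1)[:,None]
        def g(q):
            s=tostand(P[w,:2],q);_,i=tr.query(s);r=s-N[i];return T[i,0]*r[:,1]-T[i,1]*r[:,0]
        q=least_squares(g,q,loss="soft_l1",f_scale=.003).x
    print(tag,q.round(4),w.sum(),"rms",np.sqrt(np.mean(g(q)**2)).round(4))
    S=tostand(P[:,:2],q)
    B=np.array([.055,-.03175]);C=-B;L=np.linalg.norm(C-B);u=(C-B)/L;v=np.array([-u[1],u[0]])
    a=(S-B)@u;b=(S-B)@v
    for lo in np.arange(.01,L-.01,.012):
        k=(a>lo)&(a<lo+.012)&(abs(b)<.018)
        if k.sum()>5:
            zz=P[k,2]; top=zz>np.percentile(zz,30)
            print(" s=%.0f lat %.1f [%.1f %.1f] ztop %.1f n%d"%((lo+.006)*1e3,np.median(b[k])*1e3,*np.percentile(b[k],[5,95])*1e3,np.percentile(zz,85)*1e3,k.sum()))
    for nm,k in(("first",(abs(S[:,0]-.055)<.006)&(S[:,1]>-.075)&(S[:,1]<-.05)),("last",(abs(S[:,0]+.055)<.006)&(S[:,1]>.055)&(S[:,1]<.1))):
        print(nm,"ztop p85",np.percentile(P[k,2],85).round(4),k.sum())
    Pz=np.load(f"w{tag}.npz")["P"];S=tostand(Pz[:,:2],q)
    k=(abs(S[:,0]-.055)<.012)&(abs(S[:,1]+.1)<.03)&(Pz[:,2]>.155)&(Pz[:,2]<.18)
    if k.sum():print("tab stand x",np.percentile(S[k,0],[5,50,95]).round(4),"y",np.percentile(S[k,1],[5,50,95]).round(4),"ztop",np.percentile(Pz[k,2],90).round(4),k.sum())
    k=(abs(S[:,0]+.092)<.022)&(abs(S[:,1]-.08)<.03)&(Pz[:,2]>.15)&(Pz[:,2]<.18)
    print("knob stand",np.median(S[k],0).round(4),np.percentile(Pz[k,2],90).round(4),k.sum())
E
python3 fit.py
```

```text
1 [ 0.5301  0.1324 -0.0211] 549 rms 0.0034
first ztop p85 0.1415 183
last ztop p85 0.1305 261
knob stand [-0.0951  0.1064] 0.1718 138
2 [ 0.5307  0.1674 -0.0074] 1117 rms 0.0023
 s=16 lat -0.3 [-3.4 3.7] ztop 130.7 n83
 s=28 lat 0.4 [-2.5 4.4] ztop 132.2 n84
 s=40 lat 2.0 [-1.2 6.1] ztop 135.3 n86
 s=52 lat 3.7 [0.4 7.4] ztop 137.7 n91
 s=64 lat 4.1 [1.1 7.9] ztop 138.1 n91
 s=76 lat 3.4 [0.4 7.4] ztop 137.2 n94
 s=88 lat 2.2 [-1.1 6.1] ztop 134.9 n97
 s=100 lat 0.8 [-2.5 4.7] ztop 132.1 n95
 s=112 lat -0.3 [-3.1 3.7] ztop 130.7 n93
first ztop p85 0.1305 162
last ztop p85 0.1306 383
tab stand x [0.0498 0.0544 0.0605] y [-0.097  -0.0945 -0.0938] ztop 0.1687 89
knob stand [-0.0922  0.0705] 0.1718 152
```

```bash
python3 -m inch '{"xyz": [[-3.4,1.9,0],[-3.4,1.9,0],[-3.4,1.9,0],[0,0,4],[0,0,4],[0,0,3],[0,0,2],[0,0,0]], "angular": [[0,0,0],[0,0,0],[0,0,0],[0,0,0],[0,0,0],[0,0,0],[0,0,0],[0,0,0]], "grip": [4,4,4,4,4,4,4,4]}'; python3 w.py 3; python3 - <<'E'
from fit import *
q=np.array([.5307,.1674,-.0074]);d=np.load("w3.npz");P=d["P"];S=tostand(P[:,:2],q)
k=(abs(S[:,0]-.055)<.02)&(abs(S[:,1]+.095)<.03)&(P[:,2]>.10)&(P[:,2]<.185)&(d["col"].max(1)<70)
for lo in np.arange(.1,.185,.006):
    j=k&(P[:,2]>lo)&(P[:,2]<=lo+.006)
    if j.sum()>5: print(round(lo,3),np.percentile(S[j,0],[3,97]).round(4),np.percentile(S[j,1],[3,97]).round(4),j.sum())
j=(abs(S[:,0]-.055)<.006)&(S[:,1]>-.08)&(S[:,1]<-.05)&(abs(P[:,2]-.125)<.012);print("rod",np.median(S[j],0).round(4),np.percentile(P[j,2],[50,85]).round(4),j.sum())
s=robot.read_state();print(s["ee_pos"],s["joints"].round(2),s["ft_force"])
E
```

```text
time: 4.05
ee_pos: [0.5835, 0.0721, 0.2179]
ee_rot: [-2.218, -2.218, 0.008]
ft_force: [-0.2, -0.3, -0.2]
width: 0.0402
finger_force: 0.0
carrier [([0.5856, 0.0732, 0.138], 0.81)]
keeper_knob [([0.4434, 0.2191, 0.1331], 0.94)]
end_stop []
0.112 [0.0463 0.0643] [-0.0962 -0.0938] 27
0.118 [0.0439 0.0671] [-0.0971 -0.0936] 77
0.124 [0.0419 0.0686] [-0.1043 -0.0939] 103
0.13 [0.0441 0.0671] [-0.1047 -0.0938] 335
0.136 [0.049  0.0621] [-0.1041 -0.0937] 58
0.142 [0.0498 0.0611] [-0.0956 -0.0938] 60
0.148 [0.0499 0.0605] [-0.0951 -0.0937] 58
0.154 [0.0505 0.0608] [-0.0952 -0.0938] 68
0.16 [0.05   0.0607] [-0.0955 -0.0937] 68
0.166 [0.0496 0.061 ] [-0.0995 -0.0937] 93
0.172 [0.0502 0.0609] [-0.1049 -0.0942] 376
rod [ 0.0554 -0.0647] [0.1296 0.1305] 534
[0.58639426 0.07158748 0.22278783] [0.1  0.35 1.56 0.   1.23 0.1 ] [0.8260053  0.10198563 0.49289323]
```

View pics/w3.png

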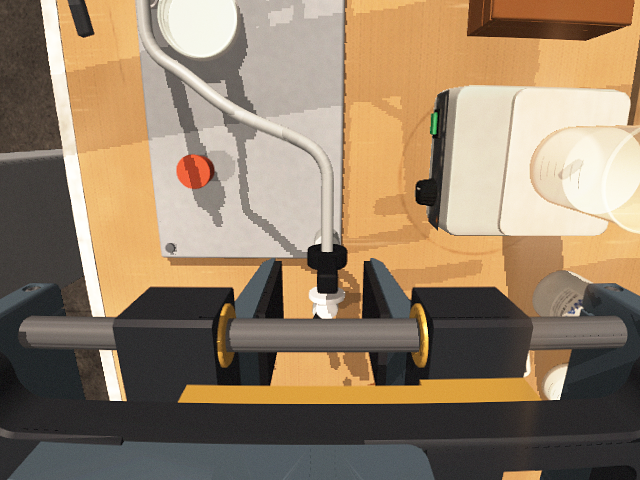

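The view shows the tab at (328,285) midway between the fingers, with the rod clear. Next I check pose noise with repeated reads.

```bash
python3 - <<'E'
from h import *
A=[];F=[];O=[]
for i in range(8):
    camera("top");s=robot.read_state();A.append(s["ee_pos"]);F.append(s["ft_force"]);O.append(s["ee_rot"])
A=np.array(A);print((A*1000).round(1).tolist());print(np.array(F).round(1).tolist());print(np.array(O).round(3).tolist())
E
```

```text
[[586.4, 71.4, 222.8], [586.3, 71.2, 222.6], [586.1, 71.0, 222.4], [586.0, 70.9, 222.1], [585.8, 70.8, 221.8], [585.7, 70.8, 221.6], [585.6, 70.8, 221.4], [585.6, 70.7, 221.2]]
[[-0.2, 0.4, 0.3], [0.9, 0.1, -1.0], [-0.4, 0.4, 0.1], [-0.1, 0.8, -0.1], [0.3, 0.5, -0.3], [0.1, -0.2, -1.0], [0.0, 0.1, 0.6], [-0.1, 0.9, -0.1]]
[[2.221, 2.219, 0.005], [2.222, 2.218, 0.004], [2.222, 2.218, 0.003], [2.223, 2.218, 0.003], [2.223, 2.219, 0.002], [2.223, 2.219, 0.001], [2.223, 2.219, 0.001], [2.224, 2.219, 0.001]]
```

```bash
python3 -m inch '{"xyz": [[-0.25,0,1.9],[0,0,1.5],[0,0,1],[0,0,0.5],[0,0,0],[0,0,0],[0,0,0],[0,0,0]], "angular": [[0,0,0.005],[0,0,0],[0,0,0],[0,0,0],[0,0,0],[0,0,0],[0,0,0],[0,0,0]], "grip": [4,4,4,4,4,4,4,4]}';  python3 -m inch '{"xyz": [[0,0,0],[0,0,0],[0,0,0],[0,0,0],[0,0,0],[0,0,0],[0,0,0],[0,0,0]], "angular": [[0,0,0],[0,0,0],[0,0,0],[0,0,0],[0,0,0],[0,0,0],[0,0,0],[0,0,0]], "grip": [2,1.5,1,1,1,1,1,1]}'
```

```text
time: 5.45
ee_pos: [0.5858, 0.0683, 0.1726]
ee_rot: [2.229, 2.213, 0.002]
ft_force: [0.1, -0.0, 0.1]
width: 0.0399
finger_force: 0.0
time: 6.25
ee_pos: [0.5855, 0.0683, 0.172]
ee_rot: [2.229, 2.214, 0.0]
ft_force: [0.6, 0.5, 1.3]
width: 0.0121
finger_force: 30.0
```

```bash
cat > plan.py <<'E'
# plan.py s_end n : prints rows from the tracked pose to arc length s_end (mm) in n rows
from fit import *
import sys, json, os
q=np.array([.5307,.1674,-.0074]); LAT,UP=.0042,.0079; L=.0495
Z0=.1743-L
N2=N[np.r_[True,np.linalg.norm(np.diff(N,axis=0),axis=1)>1e-6]]
B=np.array([.055,-.03175]);LL=2*np.linalg.norm(B);u=-B/np.linalg.norm(B);v=np.array([-u[1],u[0]])
a=(N2-B)@u; mid=(a>.01443)&(a<LL-.01443)&(abs((N2-B)@v)<1e-4)
pr=np.where(mid,np.sin(np.pi*(a-.01443)/(LL-.02886))**2,0)
C=np.c_[N2+pr[:,None]*LAT*v,Z0+pr*UP]
S=np.r_[0,np.cumsum(np.linalg.norm(np.diff(C,axis=0),axis=1))]*1000
c,s_=np.cos(q[2]),np.sin(q[2]);Rq=np.array([[c,-s_,0],[s_,c,0],[0,0,1]])
def pose(s):
    f=lambda t:np.array([np.interp(t,S,C[:,k]) for k in range(3)])
    t=f(min(s+3,S[-1]))-f(min(s+3,S[-1])-6); x=Rq@t/np.linalg.norm(t); y=np.cross(x,[0,0,1]);y/=np.linalg.norm(y);z=np.cross(x,y)
    T=np.eye(4);T[:3,:3]=np.c_[x,y,z];T[:3,3]=Rq@f(s)+[q[0],q[1],0]-L*z;return T
if __name__=="__main__":
    st=json.load(open("st.json")) if os.path.exists("st.json") else None
    if st is None:
        T=np.eye(4);T[:3,:3]=R.from_rotvec([2.229,2.214,0]).as_matrix();T[:3,3]=[.5855,.0677,.1718]
        st={"s":25.2,"T":T.tolist()}; print("total",S[-1],"corner s",[round(float(S[i]),1) for i in np.where(np.diff(mid.astype(int)))[0]])
    T=np.array(st["T"]);s1=float(sys.argv[1]);n=int(sys.argv[2]);X=[];W=[]
    for s in np.linspace(st["s"],s1,n+1)[1:]:
        G=np.linalg.inv(T)@pose(s)
        x=np.round(G[:3,3]*100,2);w=np.round(R.from_matrix(G[:3,:3]).as_rotvec(),3)
        D=np.eye(4);D[:3,:3]=R.from_rotvec(w).as_matrix();D[:3,3]=x/100;T=T@D
        X.append((x+0.).tolist());W.append((w+0.).tolist())
    json.dump({"s":s1,"T":T.tolist()},open("st.json","w"))
    print(json.dumps({"xyz":X,"angular":W,"grip":[1]*n}).replace(", ",","));print("end",T[:3,3].round(4),R.from_matrix(T[:3,:3]).as_rotvec().round(3))
E
python3 plan.py 40 8; python3 plan.py 56 8
```

```text
total 303.11898241777504 corner s [104.5, 205.1]
{"xyz": [[0.13,-0.05,-0.25],[0.19,0.0,0.0],[0.18,0.0,0.0],[0.19,0.0,0.0],[0.18,0.0,0.0],[0.19,0.0,0.0],[0.18,0.0,0.0],[0.19,0.0,0.0]],"angular": [[0.0,0.0,0.001],[0.0,0.0,0.0],[0.0,0.0,0.0],[0.0,0.0,0.0],[0.0,0.0,0.0],[0.0,0.0,0.0],[0.0,0.0,0.0],[0.0,0.0,0.0]],"grip": [1,1,1,1,1,1,1,1]}
end [0.5851 0.082  0.1743] [-2.23  -2.213  0.   ]
{"xyz": [[0.2,0.0,0.0],[0.2,0.0,0.0],[0.2,0.0,0.0],[0.2,0.0,0.0],[0.2,0.0,0.0],[0.2,0.0,0.0],[0.2,0.0,0.0],[0.2,0.0,0.0]],"angular": [[0.0,0.0,0.0],[0.0,0.0,0.0],[0.0,0.0,0.0],[0.0,0.0,0.0],[0.0,0.0,0.0],[0.0,0.0,0.0],[0.0,0.0,0.0],[0.0,0.0,0.0]],"grip": [1,1,1,1,1,1,1,1]}
end [0.5852 0.098  0.1743] [-2.23  -2.213  0.   ]
```

```bash
python3 -m inch '{"xyz": [[0.13,-0.05,-0.25],[0.19,0,0],[0.18,0,0],[0.19,0,0],[0.18,0,0],[0.19,0,0],[0.18,0,0],[0.19,0,0]], "angular": [[0,0,0.001],[0,0,0],[0,0,0],[0,0,0],[0,0,0],[0,0,0],[0,0,0],[0,0,0]], "grip": [1,1,1,1,1,1,1,1]}'; python3 -m inch '{"xyz": [[0.2,0,0],[0.2,0,0],[0.2,0,0],[0.2,0,0],[0.2,0,0],[0.2,0,0],[0.2,0,0],[0.2,0,0]], "angular": [[0,0,0],[0,0,0],[0,0,0],[0,0,0],[0,0,0],[0,0,0],[0,0,0],[0,0,0]], "grip": [1,1,1,1,1,1,1,1]}'; python3 plan.py 72 8 | tail -1; python3 plan.py 84 8;python3 plan.py 96 8
```

```text
time: 7.05
ee_pos: [0.5851, 0.0828, 0.1744]
ee_rot: [-2.23, -2.213, -0.0]
ft_force: [-0.4, -0.4, -1.0]
width: 0.0118
finger_force: 30.0
time: 7.85
ee_pos: [0.5853, 0.0987, 0.1745]
ee_rot: [-2.23, -2.213, -0.0]
ft_force: [0.3, -0.1, -0.3]
width: 0.0115
finger_force: 30.0
end [0.5853 0.114  0.1743] [-2.23  -2.213  0.   ]
{"xyz": [[0.15,0.0,0.0],[0.15,0.0,0.0],[0.15,0.0,0.0],[0.15,0.0,0.0],[0.15,0.01,0.0],[0.15,-0.01,0.0],[0.15,0.0,0.0],[0.15,0.0,0.0]],"angular": [[0.0,0.0,0.0],[0.0,0.0,0.0],[0.0,0.0,-0.002],[0.0,0.0,-0.014],[0.0,0.0,-0.03],[0.0,0.0,-0.044],[0.0,0.0,-0.058],[0.0,0.0,-0.06]],"grip": [1,1,1,1,1,1,1,1]}
end [0.5849 0.126  0.1743] [-1.988 -2.432 -0.   ]
{"xyz": [[0.15,-0.01,0.0],[0.15,0.0,0.0],[0.15,-0.01,0.0],[0.15,0.0,0.0],[0.15,-0.01,0.0],[0.15,0.0,0.0],[0.15,-0.01,0.0],[0.15,0.0,0.0]],"angular": [[0.0,0.0,-0.06],[0.0,0.0,-0.06],[0.0,0.0,-0.06],[0.0,0.0,-0.06],[0.0,0.0,-0.06],[0.0,0.0,-0.06],[0.0,0.0,-0.06],[0.0,0.0,-0.06]],"grip": [1,1,1,1,1,1,1,1]}
end [0.5798 0.1367 0.1743] [-1.353 -2.835 -0.   ]
```

```bash
python3 -m inch '{"xyz": [[0.2,0,0],[0.2,0,0],[0.2,0,0],[0.2,0,0],[0.2,0,0],[0.2,0,0],[0.2,0,0],[0.2,0,0]], "angular": [[0,0,0],[0,0,0],[0,0,0],[0,0,0],[0,0,0],[0,0,0],[0,0,0],[0,0,0]], "grip": [1,1,1,1,1,1,1,1]}'; python3 -m inch '{"xyz": [[0.15,0,0],[0.15,0,0],[0.15,0,0],[0.15,0,0],[0.15,0.01,0],[0.15,-0.01,0],[0.15,0,0],[0.15,0,0]], "angular": [[0,0,0],[0,0,0],[0,0,-0.002],[0,0,-0.014],[0,0,-0.03],[0,0,-0.044],[0,0,-0.058],[0,0,-0.06]], "grip": [1,1,1,1,1,1,1,1]}'
```

```text
time: 8.65
ee_pos: [0.5853, 0.1147, 0.1744]
ee_rot: [-2.23, -2.212, -0.0]
ft_force: [-0.1, -0.6, -1.8]
width: 0.0115
finger_force: 30.0
time: 9.45
ee_pos: [0.585, 0.1267, 0.1744]
ee_rot: [-1.984, -2.436, -0.0]
ft_force: [0.6, -0.1, -1.5]
width: 0.0116
finger_force: 30.0
```

Carrying only the weight (about 1.2 N), no rubbing. On through the bend.

```bash
python3 -m inch '{"xyz": [[0.15,-0.01,0],[0.15,0,0],[0.15,-0.01,0],[0.15,0,0],[0.15,-0.01,0],[0.15,0,0],[0.15,-0.01,0],[0.15,0,0]], "angular": [[0,0,-0.06],[0,0,-0.06],[0,0,-0.06],[0,0,-0.06],[0,0,-0.06],[0,0,-0.06],[0,0,-0.06],[0,0,-0.06]], "grip": [1,1,1,1,1,1,1,1]}'; python3 plan.py 108 8; python3 plan.py 120 8;python3 plan.py 132 8;python3 plan.py 144 8;python3 plan.py 156 8
```

```text
time: 10.25
ee_pos: [0.5799, 0.1374, 0.1744]
ee_rot: [1.348, 2.838, 0.0]
ft_force: [0.2, -0.1, -1.0]
width: 0.0115
finger_force: 30.0
{"xyz": [[0.15,-0.01,0.0],[0.15,0.0,0.0],[0.15,0.0,0.0],[0.15,-0.01,0.0],[0.13,0.0,0.0],[0.11,-0.01,0.0],[0.07,0.0,0.0],[0.05,0.01,0.0]],"angular": [[0.0,0.0,-0.06],[0.0,0.0,-0.06],[0.0,0.0,-0.06],[0.0,0.0,-0.06],[0.0,0.003,-0.054],[0.0,0.009,-0.042],[0.001,0.015,-0.031],[0.001,0.021,-0.018]],"grip": [1,1,1,1,1,1,1,1]}
end [0.5725 0.1429 0.1743] [-0.774 -2.997 -0.018]
{"xyz": [[0.03,0.0,0.0],[0.04,0.0,0.0],[0.05,0.01,0.0],[0.05,0.01,0.0],[0.06,0.0,0.0],[0.06,0.01,0.0],[0.07,0.01,0.0],[0.08,0.01,0.0]],"angular": [[0.0,0.023,-0.012],[0.001,0.023,-0.012],[0.002,0.021,-0.012],[0.001,0.02,-0.011],[0.001,0.019,-0.01],[0.002,0.017,-0.009],[0.002,0.016,-0.009],[0.001,0.013,-0.007]],"grip": [1,1,1,1,1,1,1,1]}
end [0.5688 0.1453 0.1749] [-0.618 -2.88  -0.062]
{"xyz": [[0.1,0.0,0.0],[0.1,0.01,-0.01],[0.1,0.0,0.0],[0.12,0.01,0.0],[0.13,0.0,0.0],[0.14,0.0,0.0],[0.15,0.0,0.0],[0.16,0.0,0.0]],"angular": [[0.001,0.012,-0.007],[0.002,0.011,-0.005],[0.001,0.008,-0.005],
[... 266 characters left out ...]
1,0.01],[0.22,-0.01,0.0],[0.23,0.0,0.0]],"angular": [[0.0,-0.003,0.002],[-0.001,-0.006,0.003],[-0.001,-0.007,0.004],[-0.001,-0.01,0.005],[-0.001,-0.011,0.006],[-0.002,-0.013,0.008],[-0.001,-0.015,0.008],[-0.002,-0.017,0.009]],"grip": [1,1,1,1,1,1,1,1]}
end [0.5455 0.1553 0.1806] [-0.659 -2.911 -0.053]
{"xyz": [[0.24,-0.01,0.0],[0.25,-0.01,0.0],[0.26,0.0,0.01],[0.25,0.0,0.0],[0.27,-0.01,0.0],[0.26,0.0,0.0],[0.27,0.0,0.01],[0.27,0.0,0.0]],"angular": [[-0.001,-0.018,0.009],[-0.002,-0.019,0.011],[-0.001,-0.021,0.011],[-0.001,-0.023,0.012],[-0.001,-0.023,0.012],[-0.001,-0.023,0.013],[0.0,-0.024,0.013],[0.0,-0.024,0.012]],"grip": [1,1,1,1,1,1,1,1]}
end [0.5271 0.1646 0.1822] [ 0.832  3.014 -0.006]
```

```bash
python3 -m inch '{"xyz": [[0.15,-0.01,0],[0.15,0,0],[0.15,0,0],[0.15,-0.01,0],[0.13,0,0],[0.11,-0.01,0],[0.07,0,0],[0.05,0.01,0]], "angular": [[0,0,-0.06],[0,0,-0.06],[0,0,-0.06],[0,0,-0.06],[0,0.003,-0.054],[0,0.009,-0.042],[0.001,0.015,-0.031],[0.001,0.021,-0.018]], "grip": [1,1,1,1,1,1,1,1]}'; python3 -m inch '{"xyz": [[0.03,0,0],[0.04,0,0],[0.05,0.01,0],[0.05,0.01,0],[0.06,0,0],[0.06,0.01,0],[0.07,0.01,0],[0.08,0.01,0]], "angular": [[0,0.023,-0.012],[0.001,0.023,-0.012],[0.002,0.021,-0.012],[0.001,0.02,-0.011],[0.001,0.019,-0.01],[0.002,0.017,-0.009],[0.002,0.016,-0.009],[0.001,0.013,-0.007]], "grip": [1,1,1,1,1,1,1,1]}'
```

```text
time: 11.05
ee_pos: [0.5724, 0.1437, 0.1746]
ee_rot: [-0.771, -2.997, -0.019]
ft_force: [0.6, 0.7, -1.1]
width: 0.0114
finger_force: 30.0
time: 11.85
ee_pos: [0.569, 0.1459, 0.175]
ee_rot: [-0.617, -2.879, -0.062]
ft_force: [-0.1, -0.0, -1.2]
width: 0.012
finger_force: 30.0
```

```bash
python3 -m inch '{"xyz": [[0.1,0,0],[0.1,0.01,-0.01],[0.1,0,0],[0.12,0.01,0],[0.13,0,0],[0.14,0,0],[0.15,0,0],[0.16,0,0]], "angular": [[0.001,0.012,-0.007],[0.002,0.011,-0.005],[0.001,0.008,-0.005],[0,0.006,-0.003],[0.001,0.004,-0.003],[0,0.003,-0.001],[0,0,0],[0,-0.002,0.001]], "grip": [1,1,1,1,1,1,1,1]}'; python3 -m inch '{"xyz": [[0.16,0,0],[0.18,-0.01,0],[0.19,0,0],[0.2,-0.01,0],[0.2,0,0],[0.22,-0.01,0.01],[0.22,-0.01,0],[0.23,0,0]], "angular": [[0,-0.003,0.002],[-0.001,-0.006,0.003],[-0.001,-0.007,0.004],[-0.001,-0.01,0.005],[-0.001,-0.011,0.006],[-0.002,-0.013,0.008],[-0.001,-0.015,0.008],[-0.002,-0.017,0.009]], "grip": [1,1,1,1,1,1,1,1]}'
```

```text
time: 12.65
ee_pos: [0.56, 0.1499, 0.1775]
ee_rot: [-0.576, -2.846, -0.07]
ft_force: [0.0, 0.1, -0.9]
width: 0.0115
finger_force: 30.0
time: 13.45
ee_pos: [0.5454, 0.1559, 0.1808]
ee_rot: [-0.661, -2.912, -0.053]
ft_force: [-0.5, 0.3, -1.7]
width: 0.0119
finger_force: 30.0
```

```bash
python3 -m inch '{"xyz": [[0.24,-0.01,0],[0.25,-0.01,0],[0.26,0,0.01],[0.25,0,0],[0.27,-0.01,0],[0.26,0,0],[0.27,0,0.01],[0.27,0,0]], "angular": [[-0.001,-0.018,0.009],[-0.002,-0.019,0.011],[-0.001,-0.021,0.011],[-0.001,-0.023,0.012],[-0.001,-0.023,0.012],[-0.001,-0.023,0.013],[0,-0.024,0.013],[0,-0.024,0.012]], "grip": [1,1,1,1,1,1,1,1]}'; for s in 168 180 192 204 216 228 240; do python3 plan.py $s 8; done
```

```text
time: 14.25
ee_pos: [0.5269, 0.1653, 0.1824]
ee_rot: [0.833, 3.012, -0.006]
ft_force: [0.7, 0.7, -1.4]
width: 0.0119
finger_force: 30.0
{"xyz": [[0.27,0.01,0.0],[0.27,0.0,0.01],[0.26,0.01,0.0],[0.26,0.01,0.0],[0.25,0.0,0.01],[0.25,0.01,0.0],[0.23,0.01,0.0],[0.23,0.01,0.0]],"angular": [[0.001,-0.024,0.013],[0.0,-0.024,0.013],[0.001,-0.022,0.012],[0.001,-0.022,0.011],[0.001,-0.021,0.012],[0.002,-0.019,0.01],[0.001,-0.018,0.01],[0.002,-0.016,0.008]],"grip": [1,1,1,1,1,1,1,1]}
end [0.5107 0.1761 0.1802] [ 0.917  2.823 -0.083]
{"xyz": [[0.23,0.01,0.0],[0.21,0.01,0.01],[0.2,0.0,0.0],[0.2,0.01,0.0],[0.18,0.0,0.0],[0.18,0.01,0.0],[0.16,0.0,0.0],[0.16,0.0,0.0]],"angular": [[0.001,-0.015,0.008],[0.002,-0.012,0.007],[0.001,-0.011,0.006],[0.001,-0.009,0.005],[0.001,-0.007,0.004],[0.001,-0.005,0.003],[0.0,-0.003,0.001],[0.0,-0.001,0.001]],"grip": [1,1,1,1,1,1,1,1]}
end [0.4991 0.1853 0.1768] [ 0.948  2.75  -0.116]
{"xyz": [[0.14,0.0,0.0],[0.14,0.0,0.0],[0.12,0.0,0.0],[0.12,-0.01,0.0],[0.11,0.0,0.0],[0.1,-0.01,0.0],[0.08,-0.01,0.0],[0.08,-0.01,0.0]],"angular": [[0.0,0.001,-0.001],[0.0,0.002,-0.001
[... 943 characters left out ...]
 -2.782 -0.   ]
{"xyz": [[0.15,0.0,0.0],[0.15,0.01,0.0],[0.15,0.0,0.0],[0.15,0.0,0.0],[0.15,0.01,0.0],[0.15,0.0,0.0],[0.15,0.01,0.0],[0.15,0.0,0.0]],"angular": [[0.0,0.0,0.06],[0.0,0.0,0.06],[0.0,0.0,0.06],[0.0,0.0,0.06],[0.0,0.0,0.06],[0.0,0.0,0.06],[0.0,0.0,0.06],[0.0,0.0,0.06]],"grip": [1,1,1,1,1,1,1,1]}
end [0.4762 0.2107 0.1743] [-2.079 -2.355 -0.   ]
{"xyz": [[0.15,0.01,0.0],[0.15,0.0,0.0],[0.15,0.01,0.0],[0.15,0.0,0.0],[0.15,0.0,0.0],[0.15,0.0,0.0],[0.15,0.0,0.0],[0.15,0.0,0.0]],"angular": [[0.0,0.0,0.055],[0.0,0.0,0.04],[0.0,0.0,0.026],[0.0,0.0,0.01],[0.0,0.0,0.001],[0.0,0.0,0.0],[0.0,0.0,0.0],[0.0,0.0,0.0]],"grip": [1,1,1,1,1,1,1,1]}
end [0.4761 0.2227 0.1743] [-2.23  -2.213 -0.   ]
```

```bash
python3 -m inch '{"xyz": [[0.27,0.01,0],[0.27,0,0.01],[0.26,0.01,0],[0.26,0.01,0],[0.25,0,0.01],[0.25,0.01,0],[0.23,0.01,0],[0.23,0.01,0]], "angular": [[0.001,-0.024,0.013],[0,-0.024,0.013],[0.001,-0.022,0.012],[0.001,-0.022,0.011],[0.001,-0.021,0.012],[0.002,-0.019,0.01],[0.001,-0.018,0.01],[0.002,-0.016,0.008]], "grip": [1,1,1,1,1,1,1,1]}'; python3 -m inch '{"xyz": [[0.23,0.01,0],[0.21,0.01,0.01],[0.2,0,0],[0.2,0.01,0],[0.18,0,0],[0.18,0.01,0],[0.16,0,0],[0.16,0,0]], "angular": [[0.001,-0.015,0.008],[0.002,-0.012,0.007],[0.001,-0.011,0.006],[0.001,-0.009,0.005],[0.001,-0.007,0.004],[0.001,-0.005,0.003],[0,-0.003,0.001],[0,-0.001,0.001]], "grip": [1,1,1,1,1,1,1,1]}'
```

```text
time: 15.05
ee_pos: [0.5103, 0.1769, 0.1804]
ee_rot: [0.918, 2.822, -0.083]
ft_force: [0.2, -0.1, -0.7]
width: 0.0117
finger_force: 30.0
time: 15.85
ee_pos: [0.4992, 0.186, 0.1769]
ee_rot: [0.948, 2.749, -0.116]
ft_force: [0.1, 0.4, -1.6]
width: 0.012
finger_force: 30.0
```

```bash
python3 -m inch '{"xyz": [[0.14,0,0],[0.14,0,0],[0.12,0,0],[0.12,-0.01,0],[0.11,0,0],[0.1,-0.01,0],[0.08,-0.01,0],[0.08,-0.01,0]], "angular": [[0,0.001,-0.001],[0,0.002,-0.001],[-0.001,0.005,-0.003],[-0.001,0.007,-0.003],[-0.001,0.009,-0.005],[-0.001,0.01,-0.006],[-0.001,0.013,-0.007],[-0.002,0.014,-0.008]], "grip": [1,1,1,1,1,1,1,1]}'; python3 -m inch '{"xyz": [[0.07,0,0],[0.07,-0.01,0],[0.05,-0.01,0],[0.05,0,0],[0.04,-0.01,0],[0.04,-0.01,0],[0.04,0,0],[0.05,0,0]], "angular": [[-0.001,0.016,-0.008],[-0.002,0.018,-0.01],[-0.001,0.019,-0.01],[-0.002,0.02,-0.011],[-0.001,0.022,-0.012],[-0.001,0.023,-0.012],[0,0.023,-0.012],[0,0.019,0.001]], "grip": [1,1,1,1,1,1,1,1]}'
```

```text
time: 16.65
ee_pos: [0.4921, 0.1909, 0.1749]
ee_rot: [0.917, 2.822, -0.083]
ft_force: [0.4, -0.5, -2.1]
width: 0.0122
finger_force: 30.0
time: 17.45
ee_pos: [0.4887, 0.1928, 0.1745]
ee_rot: [0.854, 3.001, -0.009]
ft_force: [-0.3, 0.3, -1.4]
width: 0.0117
finger_force: 30.0
```

```bash
python3 -m inch '{"xyz": [[0.08,0,0],[0.12,0,-0.01],[0.14,0,0],[0.15,0.01,0],[0.15,0,0],[0.15,0.01,0],[0.15,0,0],[0.15,0.01,0]], "angular": [[0,0.014,0.019],[0,0.007,0.038],[0,0.002,0.055],[0,0,0.06],[0,0,0.06],[0,0,0.06],[0,0,0.06],[0,0,0.06]], "grip": [1,1,1,1,1,1,1,1]}'; python3 -m inch '{"xyz": [[0.15,0,0],[0.15,0.01,0],[0.15,0,0],[0.15,0,0],[0.15,0.01,0],[0.15,0,0],[0.15,0.01,0],[0.15,0,0]], "angular": [[0,0,0.06],[0,0,0.06],[0,0,0.06],[0,0,0.06],[0,0,0.06],[0,0,0.06],[0,0,0.06],[0,0,0.06]], "grip": [1,1,1,1,1,1,1,1]}'
```

```text
time: 18.25
ee_pos: [0.4805, 0.2003, 0.1745]
ee_rot: [-1.465, -2.779, -0.001]
ft_force: [0.5, 0.6, -0.9]
width: 0.0117
finger_force: 30.0
time: 19.05
ee_pos: [0.4763, 0.2114, 0.1745]
ee_rot: [-2.083, -2.351, -0.0]
ft_force: [1.1, -0.1, -1.1]
width: 0.0118
finger_force: 30.0
```

```bash
python3 -m inch '{"xyz": [[0.15,0.01,0],[0.15,0,0],[0.15,0.01,0],[0.15,0,0],[0.15,0,0],[0.15,0,0],[0.15,0,0],[0.15,0,0]], "angular": [[0,0,0.055],[0,0,0.04],[0,0,0.026],[0,0,0.01],[0,0,0.001],[0,0,0],[0,0,0],[0,0,0]], "grip": [1,1,1,1,1,1,1,1]}'; python3 w.py 4; python3 - <<'E'
from fit import *
q=np.array([.5307,.1674,-.0074]);d=np.load("w4.npz");P=d["P"];S=tostand(P[:,:2],q)
r=lambda k:(np.percentile(S[k,0],[3,50,97]).round(4),np.percentile(S[k,1],[3,50,97]).round(4),np.percentile(P[k,2],[50,90]).round(4),k.sum())
print("rod",r((abs(S[:,0]+.055)<.008)&(abs(S[:,1]-.085)<.014)&(abs(P[:,2]-.127)<.008)))
print("disc",r((abs(S[:,0]+.055)<.025)&(abs(S[:,1]-.12)<.014)&(P[:,2]>.132)&(P[:,2]<.15)))
dk=d["col"].max(1)<70
print("tab",r((abs(S[:,0]+.055)<.012)&(abs(S[:,1]-.06)<.02)&(P[:,2]>.136)&(P[:,2]<.145)&dk))
print("knob",r((abs(S[:,0]+.092)<.02)&(abs(S[:,1]-.075)<.02)&(P[:,2]>.155)&(P[:,2]<.18)&dk))
E
```

```text
time: 19.85
ee_pos: [0.4762, 0.2235, 0.1745]
ee_rot: [-2.23, -2.213, -0.0]
ft_force: [0.2, -0.8, -1.6]
width: 0.0121
finger_force: 30.0
carrier [([0.4758, 0.2287, 0.1561], 0.91), ([0.5165, 0.2463, 0.0111], 0.68), ([0.6521, 0.0021, 0.0687], 0.49)]
keeper_knob [([0.4351, 0.2467, 0.1361], 0.74)]
end_stop [([0.476, 0.2878, 0.14], 0.75), ([0.516, 0.2481, 0.011], 0.49)]
rod (array([-0.0593, -0.0555, -0.0517]), array([0.072 , 0.0855, 0.0982]), array([0.1295, 0.1306]), np.int64(740))
disc (array([-0.0689, -0.0555, -0.0425]), array([0.1174, 0.1231, 0.1332]), array([0.1377, 0.1419]), np.int64(1468))
tab (array([-0.0614, -0.055 , -0.0491]), array([0.0579, 0.0601, 0.0606]), array([0.1396, 0.144 ]), np.int64(168))
knob (array([-0.0978, -0.0933, -0.0898]), array([0.0676, 0.0726, 0.0752]), array([0.1701, 0.1715]), np.int64(563))
```

Carrier on the last leg, centred, with the stop about 57 mm ahead. I run 50 mm, then creep in.

```bash
python3 -m inch '{"xyz": [[0.3,0,0],[0.4,0,0],[0.4,0,0],[0.4,0,0],[0.4,0,0],[0.4,0,0],[0.4,0,0],[0.4,0,0]], "angular": [[0,0,0],[0,0,0],[0,0,0],[0,0,0],[0,0,0],[0,0,0],[0,0,0],[0,0,0]], "grip": [1,1,1,1,1,1,1,1]}';  python3 -m inch '{"xyz": [[0.4,0,0],[0.4,0,0],[0.4,0,0],[0.4,0,0],[0.3,0,0],[0,0,0],[0,0,0],[0,0,0]], "angular": [[0,0,0],[0,0,0],[0,0,0],[0,0,0],[0,0,0],[0,0,0],[0,0,0],[0,0,0]], "grip": [1,1,1,1,1,1,1,1]}'
```

```text
time: 20.85
ee_pos: [0.4765, 0.2547, 0.1745]
ee_rot: [-2.23, -2.213, -0.0]
ft_force: [0.1, -0.1, -0.7]
width: 0.0116
finger_force: 30.0
time: 21.65
ee_pos: [0.4766, 0.2732, 0.1745]
ee_rot: [-2.23, -2.212, -0.0]
ft_force: [-0.2, -0.3, -1.5]
width: 0.0117
finger_force: 30.0
```

```bash
python3 -m inch '{"xyz": [[0.1,0,0],[0.1,0,0],[0.1,0,0],[0.1,0,0],[0.05,0,0],[0,0,0]], "angular": [[0,0,0],[0,0,0],[0,0,0],[0,0,0],[0,0,0],[0,0,0]], "grip": [1,1,1,1,1,1]}';  python3 -m inch '{"xyz": [[0.05,0,0],[0,0,0],[0,0,0]], "angular": [[0,0,0],[0,0,0],[0,0,0]], "grip": [1,1,1]}'
```

```text
time: 22.25
ee_pos: [0.4767, 0.2779, 0.1745]
ee_rot: [-2.23, -2.213, -0.0]
ft_force: [-0.1, -1.1, -1.1]
width: 0.0116
finger_force: 30.0
time: 22.55
ee_pos: [0.4767, 0.2783, 0.1745]
ee_rot: [-2.23, -2.213, -0.0]
ft_force: [0.4, -0.4, -1.1]
width: 0.0123
finger_force: 30.0
```

```bash
for i in 1 2; do python3 -m inch '{"xyz": [[0.05,0,0],[0,0,0],[0,0,0]], "angular": [[0,0,0],[0,0,0],[0,0,0]], "grip": [1,1,1]}' | egrep "ee_pos|ft_f"; done
```

```text
ee_pos: [0.4767, 0.2788, 0.1745]
ft_force: [-0.6, 0.1, -2.2]
ee_pos: [0.4767, 0.2793, 0.1745]
ft_force: [-0.0, -0.7, -1.8]
```

```bash
for i in 1 2; do python3 -m inch '{"xyz": [[0.05,0,0],[0,0,0],[0,0,0]], "angular": [[0,0,0],[0,0,0],[0,0,0]], "grip": [1,1,1]}' | egrep "ee_pos|ft_f"; done
```

```text
ee_pos: [0.4767, 0.2798, 0.1745]
ft_force: [-0.6, -0.5, -1.0]
ee_pos: [0.4767, 0.2801, 0.1745]
ft_force: [0.1, -1.1, -0.9]
```

```bash
for i in 1 2; do python3 -m inch '{"xyz": [[0.03,0,0],[0,0,0],[0,0,0]], "angular": [[0,0,0],[0,0,0],[0,0,0]], "grip": [1,1,1]}' | egrep "ee_pos|ft_f"; done
```

```text
ee_pos: [0.4767, 0.2802, 0.1745]
ft_force: [0.2, -3.3, -0.7]
ee_pos: [0.4767, 0.2802, 0.1745]
ft_force: [0.4, -4.9, 0.0]
```

Bearing on the stop at about 4 N. I ease off, lower until it hangs, release and rise.

```bash
python3 -m inch '{"xyz": [[0,0,0],[0,0,0],[-0.07,0,0],[0,0,0.1],[0,0,0.1],[0,0,0.04],[0,0,0],[0,0,0]], "angular": [[0,0,0],[0,0,0],[0,0,0],[0,0,0],[0,0,0],[0,0,0],[0,0,0],[0,0,0]], "grip": [1,1,1,1,1,1,1,1]}'; python3 -m inch '{"xyz": [[0,0,0],[0,0,0],[0,0,0],[0,0,0],[0,0,0],[0,0,0],[0,0,0]], "angular": [[0,0,0],[0,0,0],[0,0,0],[0,0,0],[0,0,0],[0,0,0],[0,0,0]], "grip": [1.5,2,2.6,2.6,2.6,2.6,2.6]}';  python3 -m inch '{"xyz": [[0,0,-1],[0,0,-2],[0,0,-2],[0,0,-2],[0,0,-1],[0,0,0],[0,0,0]], "angular": [[0,0,0],[0,0,0],[0,0,0],[0,0,0],[0,0,0],[0,0,0],[0,0,0]], "grip": [2.6,2.6,2.6,2.6,2.6,2.6,2.6]}'; python3 w.py 5;  python3 - <<'E'
from fit import *
q=np.array([.5307,.1674,-.0074]);d=np.load("w5.npz");P=d["P"];S=tostand(P[:,:2],q)
r=lambda k:(np.percentile(S[k,0],[3,50,97]).round(4),np.percentile(S[k,1],[3,50,97]).round(4),np.percentile(P[k,2],[50,90]).round(4),k.sum())
dk=d["col"].max(1)<70
print("disc",r((abs(S[:,0]+.055)<.025)&(abs(S[:,1]-.12)<.02)&(P[:,2]>.132)&(P[:,2]<.15)&~dk))
print("tab",r((abs(S[:,0]+.055)<.012)&(abs(S[:,1]-.11)<.02)&(P[:,2]>.15)&(P[:,2]<.18)&dk))
print("knob",r((abs(S[:,0]+.092)<.02)&(abs(S[:,1]-.075)<.02)&(P[:,2]>.155)&(P[:,2]<.18)&dk))
print(robot.read_state()["joints"].round(2))
E
```

```text
time: 25.15
ee_pos: [0.4767, 0.2802, 0.1721]
ee_rot: [2.23, 2.213, 0.0]
ft_force: [-1.0, -3.6, 0.2]
width: 0.0116
finger_force: 30.0
time: 25.85
ee_pos: [0.4767, 0.2803, 0.1721]
ee_rot: [-2.23, -2.212, -0.001]
ft_force: [0.4, 0.2, -0.1]
width: 0.0258
finger_force: 0.0
time: 26.55
ee_pos: [0.4764, 0.28, 0.2517]
ee_rot: [-2.23, -2.212, 0.001]
ft_force: [0.3, -0.8, 0.1]
width: 0.0258
finger_force: 0.0
carrier [([0.4751, 0.2809, 0.1625], 0.84), ([0.6481, 0.0043, 0.1014], 0.44)]
keeper_knob [([0.4289, 0.2634, 0.1363], 0.65)]
end_stop [([0.4777, 0.2865, 0.1369], 0.68), ([0.4679, 0.1096, 0.0383], 0.44)]
disc (array([-0.0685, -0.0559, -0.0426]), array([0.1173, 0.1248, 0.1389]), array([0.1367, 0.1417]), np.int64(843))
tab (array([-0.0604, -0.0553, -0.0501]), array([0.1064, 0.1148, 0.1171]), array([0.173 , 0.1741]), np.int64(443))Traceback (most recent call last):
  File "<stdin>", line 7, in <module>
  File "<stdin>", line 3, in <lambda>
    return _quantile_unchecked(
        a, q, axis, out, overwrite_input, method, keepdims, weights)
    return _ureduce(a,
                    func=_quantile_ureduce_func,
    ...<5 lines>...
                    overwrite_input=overwrite_input,
                    method=method)
    r = func(a, **kwargs)
    result = _quantile(arr,
                       quantiles=q,
    ...<2 lines>...
                       out=out,
                       weights=wgt)
    slices_having_nans = np.isnan(arr[-1, ...])
                                  ~~~^^^^^^^^^
IndexError: index -1 is out of bounds for axis 0 with size 0
```

View pics/w5.png

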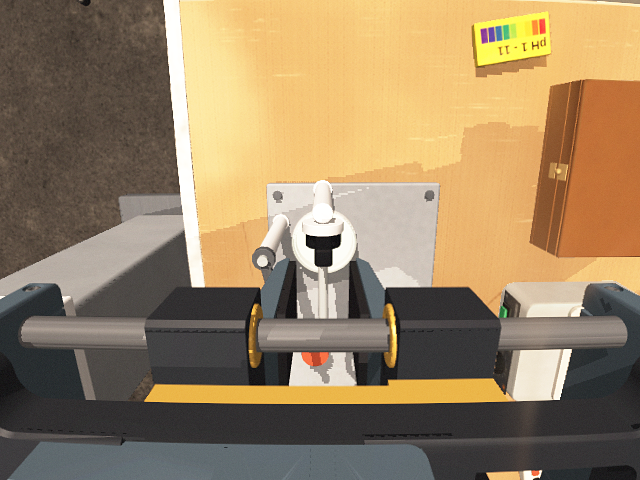

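The picture shows the carrier tab at (322,245), hard against the end stop, with the fingers clear. Now the keeper. Close the fingers, go to the pin's (-x,-y) side with the finger backs facing 45°, and descend.

```bash
python3 -m inch '{"xyz": [[-3.05,-3,0],[-3.05,-3,0],[0,0,0],[0,0,0],[0,0,0],[0,0,0],[0,0,0],[0,0,0]], "angular": [[0,0,0],[0,0,0],[0,0,-0.132],[0,0,-0.132],[0,0,-0.132],[0,0,-0.132],[0,0,-0.132],[0,0,-0.132]], "grip": [2,1,0,0,0,0,0,0]}'; python3 -m inch '{"xyz": [[0,0,0],[0,0,0]], "angular": [[0,0,0],[0,0,0]], "grip": [0,0]}'; python3 w.py 6;python3 - <<'E'
from fit import *
q=np.array([.5307,.1674,-.0074]);d=np.load("w6.npz");P=d["P"];S=tostand(P[:,:2],q)
r=lambda k:(np.percentile(S[k,0],[3,50,97]).round(4),np.percentile(S[k,1],[3,50,97]).round(4),np.percentile(P[k,2],[50,90]).round(4),k.sum())
k=(abs(S[:,0]+.088)<.03)&(abs(S[:,1]-.075)<.03)&(P[:,2]>.16)&(P[:,2]<.18)
if k.sum():print("knob",r(k))
s=robot.read_state();print(s["joints"].round(2),tostand(np.array(s["ee_pos"])[None,:2],q))
E
```

```text
time: 27.55
ee_pos: [0.416, 0.2196, 0.2515]
ee_rot: [-1.196, -2.904, 0.001]
ft_force: [-0.1, -0.1, -0.9]
width: 0.0003
finger_force: 0.0
time: 27.75
ee_pos: [0.4161, 0.2196, 0.2517]
ee_rot: [-1.208, -2.9, 0.0]
ft_force: [-1.3, 0.4, -0.1]
width: 0.0003
finger_force: 0.0
carrier [([0.4682, 0.2779, 0.1438], 0.76)]
keeper_knob []
end_stop [([0.4697, 0.2864, 0.1391], 0.78)]
knob (array([-0.0994, -0.0961, -0.0909]), array([0.0668, 0.0713, 0.0751]), array([0.1707, 0.1718]), np.int64(225))
[ 0.46  0.15  1.77  0.    1.23 -0.32] [[-0.11490282  0.05142129]]
```

View pics/w6.png

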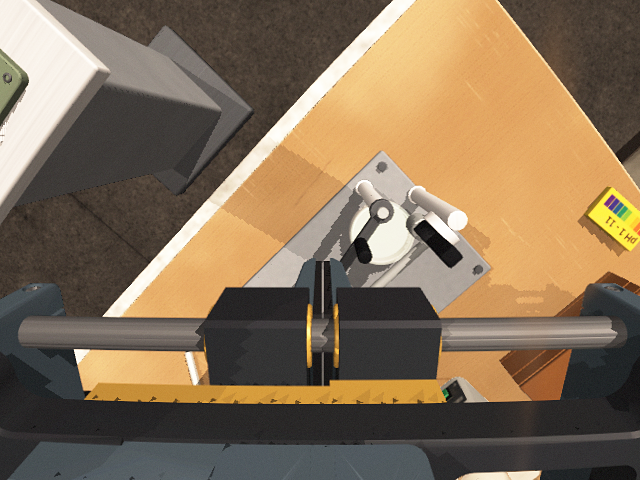

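The view shows the knob at (363,250) to the right of the closed fingers at (322,270), about 10 mm clear, and the carrier tab at (438,243). I descend and push along tool +y.

```bash
python3 -m inch '{"xyz": [[0,0,2.5],[0,0,2.5],[0,0,2],[0,0,1.1],[0,0,0],[0,0,0]], "angular": [[0,0,0],[0,0,0],[0,0,0],[0,0,0],[0,0,0],[0,0,0]], "grip": [0,0,0,0,0,0]}'; python3 -m inch '{"xyz": [[0,0.3,0],[0,0.3,0],[0,0.3,0],[0,0.3,0],[0,0.3,0],[0,0.3,0],[0,0.3,0],[0,0.3,0]], "angular": [[0,0,0],[0,0,0],[0,0,0],[0,0,0],[0,0,0],[0,0,0],[0,0,0],[0,0,0]], "grip": [0,0,0,0,0,0,0,0]}'
```

```text
time: 28.55
ee_pos: [0.4167, 0.22, 0.1717]
ee_rot: [1.204, 2.901, 0.002]
ft_force: [0.3, 0.8, 0.6]
width: 0.0001
finger_force: 0.0
time: 29.35
ee_pos: [0.4333, 0.2367, 0.1709]
ee_rot: [-1.204, -2.901, -0.0]
ft_force: [-0.7, -2.8, 0.6]
width: 0.0007
finger_force: 1.2
```

```bash
python3 -m inch '{"xyz": [[0,0.3,0],[0,0.3,0],[0,0.3,0],[0,0.3,0],[0,0.3,0],[0,0.2,0],[0,0,0],[0,0,0]], "angular": [[0,0,0],[0,0,0],[0,0,0],[0,0,0],[0,0,0],[0,0,0],[0,0,0],[0,0,0]], "grip": [0,0,0,0,0,0,0,0]}'; python3 -m inch '{"xyz": [[0,0.1,0],[0,0.1,0],[0,0,0],[0,0,0]], "angular": [[0,0,0],[0,0,0],[0,0,0],[0,0,0]], "grip": [0,0,0,0]}'
```

```text
time: 30.15
ee_pos: [0.4453, 0.2489, 0.1711]
ee_rot: [1.204, 2.901, 0.001]
ft_force: [-1.8, 0.3, -0.8]
width: 0.0004
finger_force: 0.6
time: 30.55
ee_pos: [0.4465, 0.25, 0.171]
ee_rot: [-1.204, -2.901, -0.0]
ft_force: [-3.2, 0.4, -0.1]
width: 0.0001
finger_force: 1.2
```

```bash
for i in 1 2 ; do python3 -m inch '{"xyz": [[0,0.1,0],[0,0,0],[0,0,0]], "angular": [[0,0,0],[0,0,0],[0,0,0]], "grip": [0,0,0]}' | egrep "ee_pos|ft_f"; done
```

```text
ee_pos: [0.4473, 0.2508, 0.171]
ft_force: [-3.0, 0.1, -0.8]
ee_pos: [0.448, 0.2514, 0.171]
ft_force: [-4.9, -1.1, 0.4]
```

```bash
for i in 1 2 ; do python3 -m inch '{"xyz": [[0,0.07,0],[0,0,0],[0,0,0]], "angular": [[0,0,0],[0,0,0],[0,0,0]], "grip": [0,0,0]}' | egrep "ee_pos|ft_f"; done
```

```text
ee_pos: [0.4484, 0.2519, 0.171]
ft_force: [-3.9, -0.7, 0.1]
ee_pos: [0.4489, 0.2524, 0.171]
ft_force: [-4.0, -0.7, 0.3]
```

```bash
for i in 1 2 3; do python3 -m inch '{"xyz": [[0,0.07,0],[0,0,0],[0,0,0]], "angular": [[0,0,0],[0,0,0],[0,0,0]], "grip": [0,0,0]}' | egrep "ee_pos|ft_f"; done; python3 w.py 7;  python3 - <<'E'
from fit import *
q=np.array([.5307,.1674,-.0074]);d=np.load("w7.npz");P=d["P"];S=tostand(P[:,:2],q)
r=lambda k:(np.percentile(S[k,0],[3,50,97]).round(4),np.percentile(S[k,1],[3,50,97]).round(4),np.percentile(P[k,2],[50,90]).round(4),k.sum())
k=(abs(S[:,0]+.072)<.012)&(abs(S[:,1]-.095)<.02)&(P[:,2]>.15)&(P[:,2]<.175);print("knob",r(k))
E
```

```text
ee_pos: [0.4494, 0.2529, 0.171]
ft_force: [-4.8, -0.2, 0.0]
ee_pos: [0.4497, 0.2533, 0.171]
ft_force: [-4.9, -1.0, 0.9]
ee_pos: [0.4498, 0.2535, 0.1709]
ft_force: [-6.5, -1.3, 0.6]
carrier [([0.4672, 0.2784, 0.1319], 0.79), ([0.4476, 0.2729, 0.0158], 0.6)]
keeper_knob [([0.4296, 0.2701, 0.1371], 0.76)]
end_stop [([0.4701, 0.2863, 0.141], 0.83)]
knob (array([-0.0769, -0.0751, -0.061 ]), array([0.1   , 0.102 , 0.1145]), array([0.1525, 0.1555]), np.int64(69))
```

View pics/w7.png

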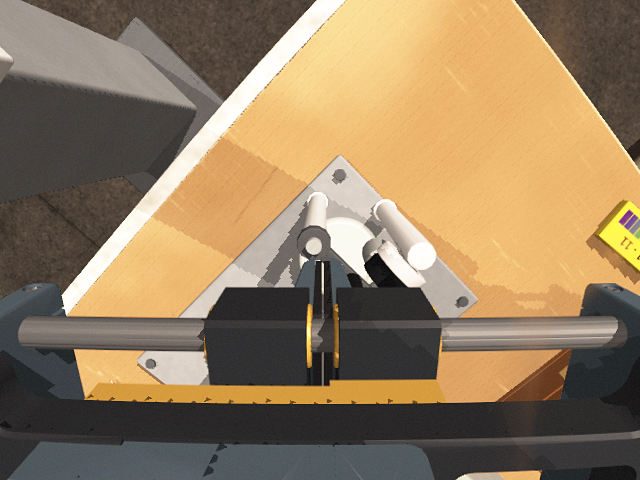

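The keeper points across behind the carrier, mostly hidden by the fingers at (322,275). The force rises and the motion has stopped, so it is at its limit. I back off, rise and check.

```bash
python3 -m inch '{"xyz": [[0,-0.3,0],[0,-0.7,0],[0,0,-2],[0,0,-3],[0,0,-4],[-2,-3,-2],[0,-4,0],[0,0,0]], "angular": [[0,0,0],[0,0,0],[0,0,0],[0,0,0],[0,0,0],[0,0,0],[0,0,0],[0,0,0]], "grip": [0,0,0,0,0,0,0,0]}'; python3 w.py 8;  python3 - <<'E'
from fit import *
q=np.array([.5307,.1674,-.0074])
r=lambda S,P,k:(np.percentile(S[k,0],[3,50,97]).round(4),np.percentile(S[k,1],[3,50,97]).round(4),np.percentile(P[k,2],[50,90]).round(4),k.sum()) if k.sum()>3 else 0
c,p,_,uv,Pt=cloud("top",(220,240,320,330));cv2.imwrite("pics/top2.png",cv2.resize(p[230:330,210:330,::-1],(720,600)))
for P in (np.load("w8.npz")["P"],Pt):
    S=tostand(P[:,:2],q)
    print("knob",r(S,P,(abs(S[:,0]+.078)<.012)&(abs(S[:,1]-.095)<.02)&(P[:,2]>.155)&(P[:,2]<.178)))
    print("tab",r(S,P,(abs(S[:,0]+.055)<.009)&(abs(S[:,1]-.11)<.02)&(P[:,2]>.155)&(P[:,2]<.178)))
E
```

```text
time: 33.65
ee_pos: [0.4062, 0.1807, 0.2824]
ee_rot: [1.206, 2.898, 0.002]
ft_force: [0.3, 0.7, 0.5]
width: 0.0003
finger_force: 0.0
carrier [([0.4683, 0.2772, 0.1504], 0.83)]
keeper_knob [([0.4476, 0.2649, 0.1369], 0.91)]
end_stop [([0.4667, 0.2875, 0.1368], 0.83)]
knob (array([-0.0777, -0.0751, -0.0692]), array([0.0933, 0.0974, 0.1021]), array([0.17  , 0.1717]), np.int64(239))
tab (array([-0.0618, -0.0591, -0.0505]), array([0.1048, 0.1101, 0.1163]), array([0.1725, 0.1741]), np.int64(460))
knob 0
tab 0
```

View pics/w8.png

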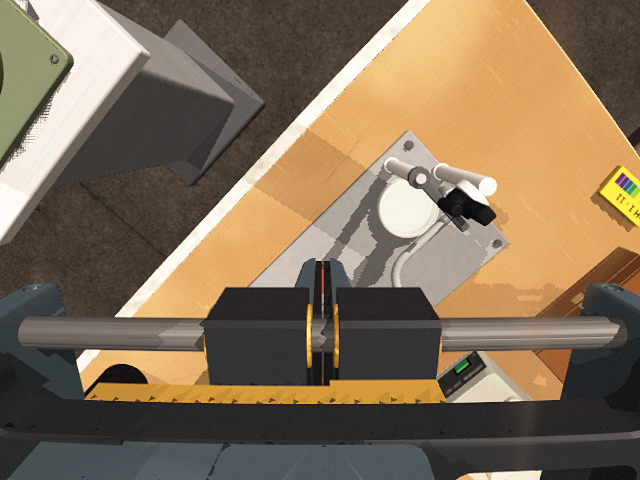

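The view shows the keeper bar from its pivot at (420,178) across behind the carrier at (480,210). The knob is measured at y ≈ 0.098, which is about 1.52 rad, and the tab still sits at the stop. Handing in.

```bash
python3 -c "
from rig import robot
print(robot.job_done())"
```

```text
the job is handed in; nothing more can be done
None
```

The carrier is round both corners and bore on the end stop at about 4 N. The keeper is shut behind it at about 1.52 rad, measured from its knob, and the job is handed in; no verdict was returned.

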